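Sort alternator bushes through a lane gauge and lock the good ones in

ROBOT

A 6-joint arm with a two-finger parallel gripper is mounted at the origin on the work surface. World frame = base frame: x ahead of the robot, y to its left, z up, the work surface at z = 0. Lengths are in mm, angles in degrees, forces in N, time in s.
With the tool pointing down it reaches from about 350 to 850 mm from the base axis. Payload 8.1 kg.
Tool frame: the origin (TCP) lies midway between the tips of the shut fingers; the grasp point (between the pads) lies 19 mm behind it (r.pinch_z is the distance from the TCP to the grasp point, in mm); z points along the fingers, y is the line along which they close (so a half turn about z gives the same grasp; the last joint's range is limited). The gripper opens to 85 mm and grips with 20 to 120 N. Pads are 22 mm wide; open, the fingers measure 114 mm over their backs; the gripper's body (76 mm by 85 mm) begins 54 mm behind the grasp point. The pads swing forward as they close: fully open they stand 13 mm farther back than shut.
Start: joints at [61.799, 7.471, 85.268, -0, 87.261, -4.893], TCP at [237.383, 551.049, 231.292] pointing down, gripper open.
Joint ranges: [-169.43, 169.43], [-51.17, 129.36], [1.28, 143.12], [-76.62, 256.62], [0, 156.53], [-152.29, 152.29]. Speed limits (degrees/s): [136.94, 136.94, 159.86, 180, 180, 180].

INTERFACE

Orientations are given as [roll, pitch, yaw] about the fixed x, y, z axes, in that order (R = Rz(yaw) Ry(pitch) Rx(roll)).
In Python, from bench import r gives the robot as it stands.
- The arm moves only by the shell command python3 -m jog 'ROWS' [OPENING] [FORCE]. ROWS is JSON, one flat list of numbers, 6 for each row, row after row: the shift along the tool's x, y, z in m, then the turn, a rotation vector about the tool's x, y, z in rad. A call has 1 to 8 rows; each row is the pose to reach, as a shift and turn from the pose commanded when the call began, along the tool's axes at that moment; what a row does not reach only later rows make up. A row lasts 1/8 s, in which the tool goes at most 62.5 mm and 10.7 degrees, less where a joint would pass 70% of its speed; a pose out of reach is approached as far as the arm can. A call with a gripper value outside its range is refused whole. OPENING is the opening, from -1 (shut) to 1 (fully open), set as the call begins (- or left out, the last holds). The fingers move at their own pace and stop on an object; FORCE is the grip in N (left out, the last holds). Time passes only in rows, so rows that repeat a pose let the fingers close. It gives the time, the measured TCP pose, the force, the opening and the grip force at its end, in the units of the state.
- r.sense(): the state, without advancing time (a new reading comes with each control period).
- r.snapshot(name): name is "side" or "top"; returns a dict with "pixels" (420x560x3 uint8, red, green, blue), "range_z" (420x560 float32, mm along the optical axis (not along the pixel's ray), 0 where there is no reading), "K" (3x3 intrinsics, pixels), "k1" (the pictures are not rectified: a ray, as slopes to the right and down, at radius r is drawn at 1 + k1 r^2 times it, then the intrinsics apply), "rvec" (rotation vector, rad) and "tvec" (3), from world to camera coordinates, as OpenCV has them. Camera axes: x right, y down, z forward; pixel columns grow to the right and rows downward; lengths in mm; the calibration is good to about 2 mm. A picture is of the moment at which its call begins.
- r.hand_in(): hands the job in; it is judged then, once.
Trained networks look in a picture, given as the dict that the camera call returned (one of the last four; its "shot" number tells which), for a name from the list of things; names that differ only in an ending like _2 or _b are one class to them, and where a whole thing is asked for, a point or a joint stands for the part that bears it (a point fixed in the world has none). Each returns a list of dicts, best first, with "score" (0 to 1); they miss things now and then, are a little off and sometimes report something else, mostly with a low value. They report only what shows in the picture. A call takes as long as a camera call. They do not tell look-alikes from the thing itself.
- r.look_for(picture, target): "bbox" ([left, top, right, bottom] in pixels, round what is visible of it).
- r.outline_of(picture, target): "region" (420x560 bool, what is visible of it) and "bbox" ([left, top, right, bottom] in pixels, round what is visible of it).
The state is a dict: "time": time; "joint_pos": joint angles; "qd": joint speeds; "joint_efforts": joint torques, N m; "tool_pos": TCP position; "tcp_rot": TCP orientation; "ft_force": force on the tool from outside, world axes, zero at the start; "wrist_torque": the same for the moment, N m; "finger_gap": finger opening in mm; "grip_force": force on a finger pad.
Only numpy, scipy, OpenCV 4.12 (cv2) and the standard library are available. Lean on these libraries where they do the work, as an engineer would, in place of code of your own. Each camera call takes 0.05 s, during which the arm holds its last target. There are 200 camera calls.

TASK

Three bushes stand in the lanes of the gauge, and one of them is oversize. Slide every bush up its lane: the good ones go fully through between the yellow cheeks into the pockets, never lifted, and the one that sticks is left standing against the cheeks, not forced through. When all three have been tried, lift the oversize bush out and stand it upright in the red tray, then swing the orange keeper bar shut until it snaps home, and leave the other things on the bench alone.

Things in the scene. Friction and masses are not known exactly. Their poses are not given: they have to be found in the camera images.
- gauge: fixed bush gauge; its place and yaw vary. Blue base plate 180 x 250 mm, 12 mm thick (deck at z = 0.012). Aluminium rails 16 mm tall on the deck form three straight lanes along its x, 46 mm wide, centred at gauge y = -0.058, 0, +0.058. Origin: on the table under the middle of the gauge line; x points from the entry to the pockets, away from the robot, y left, z up
- gauge_line (a point): deck-level point of the middle lane at gauge x = 0. Here, in every lane, yellow cheeks (gauge x -0.006 to +0.006, as tall as the rails) leave a gap of 38 mm: the gauge. Entry side: x < 0, lanes open at x = -0.095
- pocket_mid (a point): deck-level middle of the middle lane's pocket, gauge x = 0.045. Pockets run from the cheeks to an end stop at gauge x = 0.075. A 36 mm bush is fully through when its axis is past x = 0.024
- bush_a: one of three steel bushes with a brass-lined bore, upright in the lanes on the entry side: cylinder 40 mm tall, 0.14 to 0.27 kg, diameter 36 mm (good) or 42 mm (oversize). Just one of the three is oversize; find it by trying. Origin: centre of its underside, z along its axis. Push it with closed fingertips low on its side, a few mm above the deck
- bush_b: as bush_a: 36 or 42 mm diameter, to be found by trying, in any lane. The oiled gauge has low friction (about 0.25): a good bush slides through with 1 to 3 N, at most about 5 N for a moment if it meets a cheek off centre; an oversize one stops against the cheeks with its axis about 15 mm before the gauge line (gauge x = -0.015) and goes no farther at some 8 N
- bush_c: as bush_a: 36 or 42 mm diameter, to be found by trying, in any lane
- keeper (a joint): angle (rad) of the orange keeper bar about its upright pivot: 0 = shut, lying across all lanes right above the cheeks; about 1.57 = pointing along gauge -x, to the robot; more = swung out to the left. Limits 0 and 2.2, starts at 1.5 to 2.0. Light friction (0.05 N m) holds it anywhere. Push its long side with closed fingers, or its peg
- keeper_pivot (a point): pivot axis of the keeper bar, at gauge x = 0, y = +0.105 (left end), 41 mm above the table, mid height of the bar. The bar reaches 200 mm from here, is 12 mm wide, underside 32 mm and top 50 mm above the table: it clears rails and cheeks but not a standing bush
- catch (a point): spring ball of the detent, by the black catch block at the right end of the gauge line. Over the last 0.08 rad the bar's end rides over the ball (about 3 N at the end, 6 N when pushed half way along); below about 0.04 rad the ball snaps it home
- keeper_peg (a point): top of the upright black peg (14 mm diameter, 25 mm tall) on the keeper bar, 160 mm from the pivot, 75 mm above the table
- reject_tray: fixed red open tray on the table to the right (-y) of the gauge, 120 x 120 mm outside, walls 4 mm thick and 20 mm tall, inner floor about 4 mm above the table. Origin: centre of its underside; its axes lie along its sides
- paste_jar: bystander: white jar, 60 mm diameter, 60 mm tall, beyond the gauge; origin at the centre of its underside
- screwdriver: bystander: screwdriver with a red handle, 200 mm long, lying between the gauge and the alternator; origin under its middle, along its x
- hammer: bystander: hammer with a wooden handle, 280 mm long, lying on the right; origin under its middle, along its x
- alternator: bystander: heavy aluminium alternator standing on its end on the left, 126 mm diameter, 130 mm tall; origin at the centre of its underside
Things that resemble listed ones, but are neither listed nor needed, are in the scene too. What is shaped like the bush_a but green, pink or turquoise is not meant.

How it is judged:
By the outcome, as a careful person would: the job done as asked, in the order asked, and still so for the second after the job is handed in, with the robot touching nothing.
It also fails if it takes over 72 s, if anything falls off the work surface, if the arm or the gripper's body presses on something with over 40 N, if the wrist force passes 120 N, or if a joint passes its speed limit or range.

## Working session

There is one attempt and no reset: what is moved stays moved. The work goes in short steps, Python scripts to look and compute and a shell command to move; the robot and the scene stay as the last step left them, time stands still between calls to the robot, and variables do not carry over. Pictures are saved under pics/ and viewed, at most 13 in all, crops included, and the job is handed in when it is done.

```bash
mkdir -p pics; ls; cat > h.py <<'E'
from bench import r
import numpy as np, cv2
def cam(p):
    R=cv2.Rodrigues(np.array(p["rvec"],float))[0]; return R,np.array(p["tvec"],float).ravel()
def ray(p,uv):
    K=np.array(p["K"],float); d=(np.array(uv,float)-K[:2,2])/[K[0,0],K[1,1]]
    s=d.copy()
    for _ in range(20): s=d/(1+p["k1"]*(s@s))
    return np.array([s[0],s[1],1.])
def pz(p,uv,z):  # intersect plane z
    R,t=cam(p); d=R.T@ray(p,uv); c=-R.T@t; return c+d*(z-c[2])/d[2]
def pd(p,uv):
    R,t=cam(p); u,v=map(int,np.round(uv)); return R.T@(ray(p,uv)*p["range_z"][v,u]-t)
def proj(p,X):
    R,t=cam(p); c=R@np.array(X,float)+t; s=c[:2]/c[2]; s=s*(1+p["k1"]*(s@s)); K=np.array(p["K"]); return s*[K[0,0],K[1,1]]+K[:2,2]
def cloud(p):
    K=np.array(p["K"],float); v,u=np.mgrid[:420,:560]; d=np.stack([(u-K[0,2])/K[0,0],(v-K[1,2])/K[1,1]],-1); s=d.copy()
    for _ in range(20): s=d/(1+p["k1"]*(s**2).sum(-1,keepdims=True))
    R,t=cam(p); c=np.dstack([s,np.ones((420,560))])*p["range_z"][...,None]
    return (c-t)@R
E
python3 - <<'E'
from h import *
s=r.sense(); print(s["tool_pos"],s["tcp_rot"],s["time"],s["finger_gap"],r.pinch_z)
for n in ("top","side"):
    p=r.snapshot(n); cv2.imwrite(f"pics/{n}0.png",p["pixels"][...,::-1]); np.save(f"{n}0.npy",p,allow_pickle=True)
    R,t=cam(p); print(n,-R.T@t)
    for k in ("gauge","bush_a","reject_tray","keeper","keeper_peg"):
        for o in r.look_for(p,k)[:5]: 
            b=o["bbox"]; print(k,round(o["score"],2),np.round(b), pz(p,[(b[0]+b[2])/2,(b[1]+b[3])/2],0).round())
E
```

```text
pics
[237.09951991 550.5388749  230.22654561] [-1.79890177e+02 -9.64550691e-03  1.56693095e+02] 0.0 85.44479882449315 18.700000000000003
top [ 362.03610946   14.26348886 1141.09987007]
gauge 0.91 [248. 191. 347. 293.] [521. -34.   0.]
gauge 0.66 [355. 203. 401. 248.] [ 575. -276.    0.]
bush_a 0.66 [305. 290. 316. 303.] [365. -74.   0.]
bush_a 0.65 [312. 227. 329. 245.] [ 540. -103.    0.]
bush_a 0.64 [328. 275. 339. 291.] [ 405. -140.    0.]
bush_a 0.58 [351. 269. 364. 283.] [ 426. -210.    0.]
bush_a 0.56 [274. 231. 285. 246.] [530.  19.   0.]
reject_tray 0.88 [354. 201. 402. 249.] [ 577. -275.    0.]
keeper 0.57 [248. 218. 264. 290.] [483.  86.   0.]
keeper_peg 0.81 [249. 222. 267. 295.] [471.  79.   0.]
keeper_peg 0.51 [271. 231. 285. 242.] [536.  22.   0.]
side [ 124.53166158 -905.96250052  994.51914302]
gauge 0.59 [282. 282. 346. 332.] [ 576. -266.    0.]
gauge 0.57 [184. 207. 326. 290.] [531. -22.   0.]
bush_a 0.74 [240. 295. 259. 315.] [ 436. -191.    0.]
bush_a 0.73 [218. 279. 237. 300.] [ 407. -122.    0.]
bush_a 0.67 [247. 238. 258. 256.] [526. -14.   0.]
bush_a 0.62 [195. 265. 212. 287.] [369. -55.   0.]
bush_a 0.61 [261. 248. 277. 271.] [546. -76.   0.]
reject_tray 0.7 [284. 279. 346. 334.] [ 579. -264.    0.]
keeper 0.57 [185. 206. 257. 234.] [490. 125.   0.]
keeper_peg 0.83 [181. 205. 259. 229.] [492. 139.   0.]
```

View pics/top0.png

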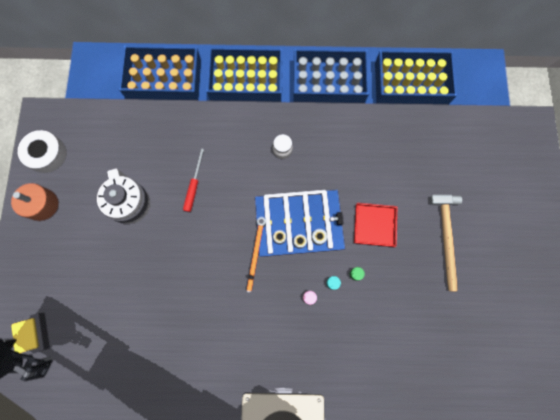

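View pics/side0.png

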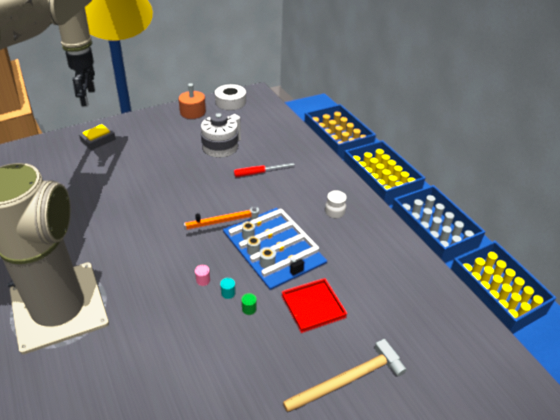

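The top view shows the gauge at about (300,222), with three bushes at (280,237), (300,240) and (320,236). The keeper runs from (262,220) to (250,290), the red tray is at (376,225), and the green, pink and turquoise decoys stand in front.

```bash
python3 - <<'E'
from h import *
for n in ("top","side"):
    p=np.load(f"{n}0.npy",allow_pickle=True).item(); C=cloud(p); hsv=cv2.cvtColor(p["pixels"],cv2.COLOR_RGB2HSV).astype(int)
    H,S,V=hsv[...,0],hsv[...,1],hsv[...,2]
    box=(C[...,0]>330)&(C[...,0]<660)&(C[...,1]>-380)&(C[...,1]<150)
    blue=box&(H>100)&(H<125)&(S>130)&(V>60)&(C[...,1]>-170)
    v,u=np.nonzero(blue); P=np.array([pz(p,(a,b),12)[:2] for a,b in zip(u,v)],np.float32)
    print(n,"blue",cv2.minAreaRect(P),"z",np.median(C[blue][:,2]))
    red=box&((H<6)|(H>174))&(S>180)&(V>80)&(C[...,1]<-180)
    P=C[red][:,:2].astype(np.float32); print("red",cv2.minAreaRect(P),np.percentile(C[red][:,2],[5,50,95]))
    org=box&(H>6)&(H<18)&(S>150)&(V>120)&(C[...,1]>-20)
    v,u=np.nonzero(org); P=np.array([pz(p,(a,b),50)[:2] for a,b in zip(u,v)],np.float32); print("orange",cv2.minAreaRect(P),np.median(C[org][:,2]),cv2.fitLine(P,cv2.DIST_L2,0,.1,.1).ravel())
    for nm,m in (("rails",box&(S<60)&(V>150)&(C[...,2]>18)&(C[...,2]<38)&(C[...,1]>-170)),):
        P=C[m][:,:2].astype(np.float32); print(nm,len(P),cv2.minAreaRect(P),np.median(C[m][:,2]))
    hi=box&(C[...,2]>44)&(C[...,2]<70)&(abs(C[...,1]+34)<110)&(C[...,0]>440)
    nl,lab,st,ce=cv2.connectedComponentsWithStats(hi.astype(np.uint8))
    for i in range(1,nl):
        if st[i,4]>8:
            q=C[lab==i]; print(st[i,4],ce[i].round(1),q.mean(0).round(1),(q.max(0)-q.min(0)).round(1), pz(p,ce[i],52).round(1))
    img=p["pixels"][...,::-1]
    a=img[180:300,235:355] if n=="top" else img[200:295,175:335]
    cv2.imwrite(f"pics/{n}c.png",cv2.resize(a,None,fx=5,fy=5,interpolation=cv2.INTER_CUBIC))
E
```

```text
top blue ((823.6033935546875, -0.3494873046875), (687.3118896484375, 1390.0924072265625), 0.06404338777065277) z 12.230007567518477
red ((575.1486206054688, -263.7865905761719), (117.58306884765625, 114.18199157714844), 85.5536117553711) [ 1.37502528  6.42493898 20.51889952]
orange ((470.0257263183594, 86.90347290039062), (11.315061569213867, 173.86680603027344), 81.55647277832031) 49.9919114756277 [ 9.8971057e-01 -1.4308378e-01  4.6896277e+02  8.7534302e+01]
rails 1040 ((504.57208251953125, -30.42090606689453), (320.21917724609375, 208.7272491455078), 5.6324052810668945) 27.889712401275048
94 [261.3 228.3] [551.6  69.9  51.9] [86.  16.3 16.6] [551.5  69.9  52. ]
173 [319.7 236.4] [531.1 -96.   52.1] [40.5 40.  13.3] [531.1 -96.   52. ]
127 [279.7 236.6] [528.6  17.   52.3] [34.3 34.1 12.8] [528.6  17.   52. ]
129 [300.2 240.9] [517.3 -41.   52.3] [34.2 33.8 14.1] [517.4 -41.   52. ]
side blue ((573.251708984375, -41.05436706542969), (179.54908752441406, 257.1601867675781), 5.214776039123535) z 12.20252880143357
red ((572.654052734375, -264.8873291015625), (124.8825454711914, 120.65776062011719), 85.12948608398438) [ 1.76015102  5.76145912 20.23990509]
orange ((466.4515075683594, 80.32115173339844), (28.504215240478516, 183.11083984375), 81.47918701171875) 44.45783860759462 [ 9.8993033e-01 -1.4155528e-01  4.6517230e+02  7.6682091e+01]
rails 998 ((577.3428955078125, -29.261383056640625), (174.73074340820312, 201.50775146484375), 5.772005081176758) 27.533347547819332
118 [247.  213.1] [547.8  68.5  50.2] [85.6 19.3 16.8] [547.   66.7  52. ]
120 [248.2 227. ] [526.7  14.   52. ] [34.7 37.7 16.1] [526.7  13.9  52. ]
132 [253.5 242.2] [515.3 -44.7  51.6] [34.5 38.7 12.6] [515.2 -45.1  52. ]
181 [267.4 254.1] [529.3 -99.3  51.9] [42.  44.1 13.8] [529.3 -99.4  52. ]
12 [292.2 258.5] [ 582.4 -135.5   46. ] [ 9.9 15.3  4. ] [ 579.5 -140.4   52. ]
```

View pics/topc.png

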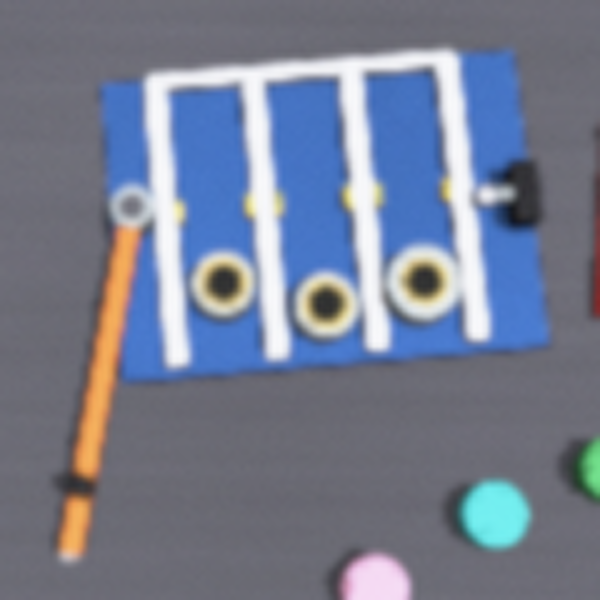

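View pics/sidec.png

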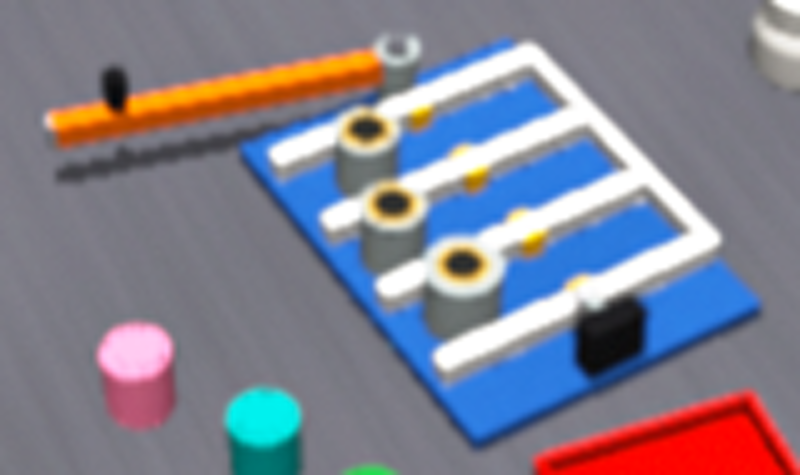

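The crops show the right-hand bush at (424,282) is larger, about 41 mm against 34 mm, so it is probably the oversize one. The gauge yaw is about +5.5°. Next I'll fit the gauge frame from both views.

```bash
python3 - <<'E'
from h import *
from scipy.optimize import minimize
for n in ("top","side"):
    p=np.load(f"{n}0.npy",allow_pickle=True).item(); C=cloud(p); hsv=cv2.cvtColor(p["pixels"],cv2.COLOR_RGB2HSV).astype(int)
    H,S,V=hsv[...,0],hsv[...,1],hsv[...,2]
    box=(C[...,0]>470)&(C[...,0]<670)&(C[...,1]>-150)&(C[...,1]<90)
    m=box&(S<70)&(V>140)&(C[...,2]>24)&(C[...,2]<32)
    v,u=np.nonzero(m); P=np.array([pz(p,(a,b),28)[:2] for a,b in zip(u,v)])
    def G(q,P): 
        c,s=np.cos(q[2]),np.sin(q[2]); d=P-q[:2]; return np.c_[d[:,0]*c+d[:,1]*s,-d[:,0]*s+d[:,1]*c]
    rc=np.array([-87,-29,29,87.])
    def cost(q):
        g=G(q,P); g=g[g[:,0]<60]; d=abs(g[:,1:]-rc).min(1); return np.minimum(d,12).mean()
    best=min((minimize(cost,[576,-30+dy,np.radians(5.6)],method="Nelder-Mead") for dy in (-8,0,8)),key=lambda o:o.fun)
    q=best.x; y=box&(H>18)&(H<35)&(S>120)&(V>110)&(C[...,2]<35)&(C[...,2]>15)
    y[:, :]&=True
    v,u=np.nonzero(y); Y=np.array([pz(p,(a,b),26)[:2] for a,b in zip(u,v)]); g=G(q,Y); g=g[(abs(abs(g[:,1])%58-29)<12)&(abs(g[:,0])<40)]
    gx=np.median(g[:,0]); gr=G(q,P)
    e=gr[(abs(abs(gr[:,1])-58)<15)|(abs(gr[:,1])<15)]; print(n,best.fun,q[:2],np.degrees(q[2]),"yellow gx",gx,len(g),g[:,1].round()," back bar gx",np.percentile(e[e[:,0]>50][:,0]-gx,[2,50,98]), "rail ends",np.percentile(gr[:,0]-gx,[.5,99.5]))
    c,s=np.cos(q[2]),np.sin(q[2]); o=q[:2]+gx*np.array([c,s])
    gy=0; o=o; 
    # put y origin: q is on lane centre line already
    print(" origin",o.round(1))
    B={"top":[(528.6,17),(517.4,-41),(531.1,-96)],"side":[(526.7,13.9),(515.2,-45.1),(529.3,-99.4)]}[n]
    print(G([*o,q[2]],np.array(B)).round(1))
E
```

```text
Traceback (most recent call last):
ValueError: operands could not be broadcast together with shapes (0,) (2,)
```

```bash
cat > fit.py <<'E'
from h import *
from scipy.optimize import minimize
def G(q,P):
    c,s=np.cos(q[2]),np.sin(q[2]); d=np.atleast_2d(P)-q[:2]; return np.c_[d[:,0]*c+d[:,1]*s,-d[:,0]*s+d[:,1]*c]
rc=np.array([-87,-29,29,87.])
B={"top":[(528.6,17),(517.4,-41),(531.1,-96)],"side":[(526.7,13.9),(515.2,-45.1),(529.3,-99.4)]}
if __name__=="__main__":
  for n in ("top","side"):
    p=np.load(f"{n}0.npy",allow_pickle=True).item(); C=cloud(p); hsv=cv2.cvtColor(p["pixels"],cv2.COLOR_RGB2HSV).astype(int)
    H,S,V=hsv[...,0],hsv[...,1],hsv[...,2]
    box=(C[...,0]>470)&(C[...,0]<670)&(C[...,1]>-150)&(C[...,1]<90)
    m=box&(S<70)&(V>140)&(C[...,2]>24)&(C[...,2]<32)
    P=np.array([pz(p,a[::-1],28)[:2] for a in np.argwhere(m)])
    def cost(q):
        g=G(q,P); g=g[g[:,0]<60]; d=abs(g[:,1:]-rc).min(1); return np.minimum(d,12).mean()
    best=min((minimize(cost,[576,-30+dy,np.radians(5.6)],method="Nelder-Mead") for dy in (-8,0,8)),key=lambda o:o.fun); q=best.x
    y=box&(H>15)&(H<40)&(S>70)&(V>90)
    Y=np.array([pz(p,a[::-1],26)[:2] for a in np.argwhere(y)]); g=G(q,Y); print(len(g)); g=g[(abs(abs(abs(g[:,1])-58)-29)<14)&(g[:,0]>-25)]
    gx=np.median(g[:,0]); gr=G(q,P)
    e=gr[abs(abs(gr[:,1])-29)<4]; print(n,best.fun,q[:2],np.degrees(q[2]),"yellow",g.round().tolist()," rail ends",np.percentile(e[:,0]-gx,[.5,99.5]))
    c,s=np.cos(q[2]),np.sin(q[2]); o=q[:2]+gx*np.array([c,s])
    print(" origin",o.round(1),G([*o,q[2]],np.array(B[n])).round(1).tolist())
E
python3 fit.py
```

```text
154
top 3.0499961362620804 [517.19280781 -41.34799511] 6.213542024875763 yellow [[70.0, -78.0], [68.0, -78.0], [70.0, -19.0], [65.0, -78.0], [67.0, -19.0], [62.0, -77.0], [64.0, -19.0], [66.0, 40.0]]  rail ends [-89.55163219  80.27805199]
 origin [583.4 -34.1] [[-48.9, 56.8], [-66.3, 0.3], [-58.7, -55.8]]
292
side 4.121436568563803 [592.89147697 -33.96333494] 5.634381445742159 yellow [[-9.0, 84.0], [-7.0, 82.0], [-4.0, 81.0], [-16.0, 83.0], [-14.0, 82.0], [-11.0, 80.0], [-9.0, 79.0], [-7.0, 77.0], [-18.0, 80.0], [-16.0, 78.0], [-14.0, 77.0], [-11.0, 75.0], [-20.0, 76.0], [-18.0, 75.0], [-16.0, 73.0], [-12.0, 42.0], [-9.0, 41.0], [-8.0, 27.0], [-6.0, 25.0], [-4.0, 24.0], [-15.0, 26.0], [-13.0, 25.0], [-10.0, 23.0], [-8.0, 22.0], [-6.0, 20.0], [-17.0, 23.0], [-15.0, 21.0], [-13.0, 20.0], [-10.0, 19.0], [-8.0, 17.0], [-19.0, 19.0], [-17.0, 18.0], [-15.0, 17.0], [-12.0, 15.0], [-21.0, 16.0], [-6.0, -16.0], [-13.0, -16.0], [-10.0, -17.0], [-10.0, -31.0], [-7.0, -32.0], [-5.0, -34.0], [-3.0, -35.0], [-14.0, -33.0], [-12.0, -34.0], [-9.0, -36.0], [-7.0, -37.0], [-5.0, -38.0], [-18.0, -35.0], [-16.0, -36.0], [-14.0, -37.0], [-11.0, -39.0], [-9.0, -40.0], [-20.0, -38.0], [-18.0, -39.0], [-16.0, -41.0], [-13.0, -42.0], [-22.0, -41.0], [-20.0, -42.0], [-9.0, -74.0], [-14.0, -76.0]]  rail ends [-89.83968059  83.57268662]
 origin [581.  -35.1] [[-49.2, 54.1], [-66.5, -3.5], [-57.8, -58.9]]
```

```bash
cat > to.py <<'E'
# python3 to.py gx gy z : shift in tool axes (m) and turn from the present measured pose to a gauge pose (tool y along gauge x)
import sys; from h import *
from scipy.spatial.transform import Rotation as Ro
O=np.array([582.3,-34.6]); Y=np.radians(5.7)
def gauge(P): d=np.array(P[:2])-O; return np.array([d[0]*np.cos(Y)+d[1]*np.sin(Y),-d[0]*np.sin(Y)+d[1]*np.cos(Y)])
s=r.sense(); T=Ro.from_euler("xyz",s["tcp_rot"],degrees=True); p=np.array(s["tool_pos"])
print("t",s["time"],"gauge",gauge(p).round(1),"z",p[2].round(1),"rot",np.round(s["tcp_rot"],2),"F",np.round(s["ft_force"],1),"gap",round(s["finger_gap"],1))
if len(sys.argv)>1:
    x,y,z=map(float,sys.argv[1:4]); w=np.array([*(O+[x*np.cos(Y)-y*np.sin(Y),x*np.sin(Y)+y*np.cos(Y)]),z])
    G=Ro.from_euler("xyz",[180,0,95.7],degrees=True); print("shift",(T.inv().apply(w-p)/1000).round(4),"turn",(T.inv()*G).as_rotvec().round(4))
E
python3 -m jog '[-0.042,-0.0407,0.011,0,0,0.133,-0.084,-0.0814,0.022,0,0,0.266,-0.126,-0.1221,0.033,0,0,0.399,-0.168,-0.1628,0.044,0,0,0.532,-0.21,-0.2035,0.055,0,0,0.665,-0.252,-0.2442,0.066,0,0,0.798,-0.294,-0.2849,0.077,0,0,0.931,-0.336,-0.3256,0.088,0,0,1.0645]' -1
python3 to.py -115 57 100
```

```text
time: 1.6
tool_pos: [417.8, 117.3, 143.4]
tcp_rot: [179.9, -0.0, 95.5]
ft_force: [0.8, 1.1, -0.4]
finger_gap: -0.1
grip_force: 0.0
t 1.6 gauge [-148.6  167.5] z 143.4 rot [ 1.7991e+02 -1.0000e-02  9.5460e+01] F [ 0.8  1.1 -0.4] gap -0.1
shift [-0.1104  0.034   0.0435] turn [ 0.0015 -0.0001 -0.0042]
```

```bash
python3 -m jog '[-0.055,0.017,0.04,0,0,0,-0.11,0.034,0.08,0,0,0,-0.11,0.034,0.10,0,0,0,-0.11,0.034,0.10,0,0,0]' -1
python3 to.py -115 57 18
python3 - <<'E'
from h import *
for n in ("top","side"):
    p=r.snapshot(n); np.save(f"{n}1.npy",p,allow_pickle=True); s=r.sense(); print(n,proj(p,s["tool_pos"]))
    img=p["pixels"][...,::-1]; u,v=map(int,proj(p,s["tool_pos"])); 
    a=cv2.resize(img[v-50:v+50,u-66:u+66],None,fx=5,fy=5,interpolation=cv2.INTER_CUBIC); cv2.circle(a,tuple(((proj(p,s["tool_pos"])-[u-66,v-50])*5).astype(int)),4,(255,0,255),1); cv2.imwrite(f"pics/{n}1.png",a)
E
```

```text
time: 2.1
tool_pos: [459.8, 12.3, 41.1]
tcp_rot: [-179.7, -0.1, 95.6]
ft_force: [0.0, 0.1, 0.0]
finger_gap: -0.3
grip_force: 0.0
t 2.1 gauge [-117.2   58.8] z 41.1 rot [-1.7971e+02 -5.0000e-02  9.5570e+01] F [0.  0.1 0. ] gap -0.3
shift [-0.0018  0.0023  0.0231] turn [-0.005  -0.001  -0.0022]
top [280.74965321 260.96196538]
side [226.20194193 236.3492632 ]
```

View pics/side1.png

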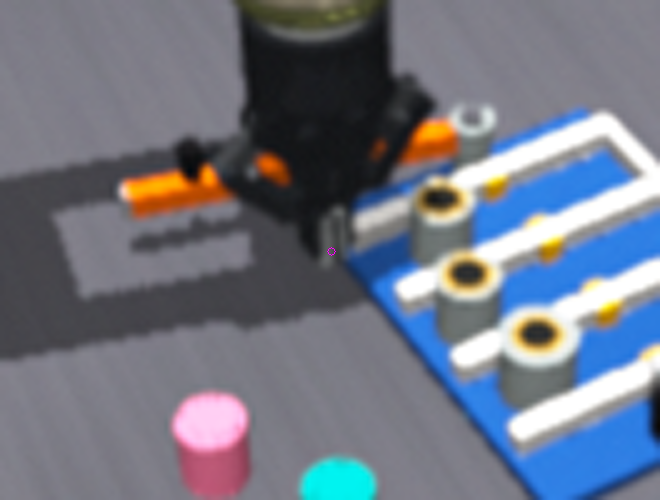

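```bash
python3 -m jog '[-0.002,0.002,0.023,0,0,0,-0.002,0.002,0.023,0,0,0,-0.002,0.014,0.023,0,0,0,-0.002,0.026,0.023,0,0,0,-0.002,0.038,0.023,0,0,0,-0.002,0.048,0.023,0,0,0,-0.002,0.058,0.023,0,0,0,-0.002,0.068,0.023,0,0,0]' -1
python3 to.py 5 57 18
python3 - <<'E'
from h import *
p=r.snapshot("top"); s=r.sense()
img=p["pixels"][...,::-1]; q=proj(p,s["tool_pos"]);u,v=map(int,q)
a=cv2.resize(img[v-60:v+50,u-46:u+80],None,fx=5,fy=5,interpolation=cv2.INTER_CUBIC); cv2.circle(a,tuple(((q-[u-46,v-60])*5).astype(int)),4,(255,0,255),1); cv2.imwrite("pics/t2.png",a)
E
```

```text
time: 3.2
tool_pos: [530.2, 17.8, 20.1]
tcp_rot: [-180.0, -0.0, 95.7]
ft_force: [-1.4, -0.2, 0.8]
finger_gap: 0.1
grip_force: 0.5
t 3.2 gauge [-46.6  57.3] z 20.1 rot [-179.97   -0.     95.69] F [-1.4 -0.2  0.8] gap 0.1
shift [-0.0003  0.0516  0.0021] turn [-0.0004 -0.0001 -0.0001]
```

View pics/t2.png

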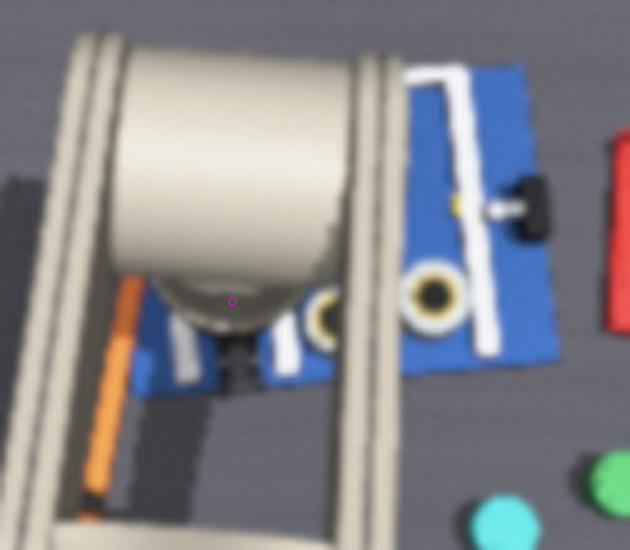

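The top view is blocked by the arm. A force of −1.4 N shows the bush is being pushed, so I continue and watch from the side.

```bash
python3 -m jog '[0,0.008,0,0,0,0,0,0.015,0,0,0,0,0,0.022,0,0,0,0,0,0.029,0,0,0,0]'; python3 -m jog '[0,0.007,0,0,0,0,0,0.014,0,0,0,0,0,0.021,0,0,0,0,0,0.027,0,0,0,0]'
python3 to.py 5 57 18
cat > bush.py <<'E'
import sys; from to import gauge; from h import *
p=r.snapshot("side"); C=cloud(p)
hi=(C[...,2]>49)&(C[...,2]<55)
for o in r.outline_of(p,"bush_a"):
    m=o["region"]&hi
    if m.sum()>15: q=C[m]; c=(q.min(0)+q.max(0))/2; print("bush",round(o["score"],2),m.sum(),gauge(c).round(1),q[:,2].mean().round(1),gauge(q.mean(0)).round(1))
if len(sys.argv)>4: cv2.imwrite(sys.argv[4],cv2.resize(p["pixels"][170:300,170:330,::-1],None,fx=4,fy=4,interpolation=cv2.INTER_CUBIC))
E
python3 bush.py 0 0 0 pics/s3.png
```

```text
time: 3.75
tool_pos: [559.0, 20.7, 20.2]
tcp_rot: [-180.0, 0.0, 95.7]
ft_force: [-0.4, -0.2, -0.1]
finger_gap: -0.1
grip_force: 0.3
time: 4.25
tool_pos: [586.0, 23.4, 20.3]
tcp_rot: [180.0, -0.0, 95.7]
ft_force: [-0.6, 0.2, 0.8]
finger_gap: -0.1
grip_force: 0.3
t 4.25 gauge [ 9.4 57.3] z 20.3 rot [180.   -0.   95.7] F [-0.6  0.2  0.8] gap -0.1
shift [-0.0003 -0.0044  0.0023] turn [ 0. -0.  0.]
t 4.25 gauge [ 9.4 57.3] z 20.3 rot [180.   -0.   95.7] F [-0.6  0.2  0.8] gap -0.1
shift [-0.0573 -0.0094  0.0203] turn [ 0. -0.  0.]
bush 0.81 87 [-66.    0.4] 52.4 [-66.5  -2.8]
bush 0.74 157 [-108.6  129.3] 51.0 [-109.4  130.5]
bush 0.69 44 [38.7 48.9] 51.8 [39.2 49.2]
bush 0.51 120 [-59.1 -57.8] 52.0 [-58.6 -58.6]
```

View pics/s3.png

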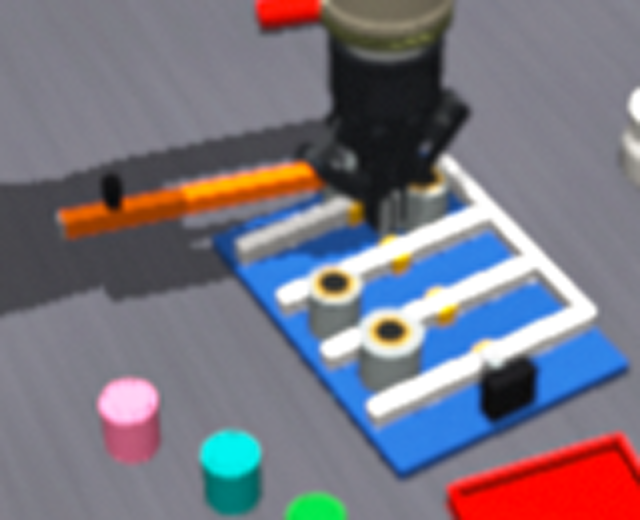

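The left bush is through, with its axis at about +38 (crop at (425,195)). Next is the middle lane.

```bash
python3 -m jog '[0,-0.016,0,0,0,0,0,-0.02,-0.05,0,0,0,-0.028,-0.07,-0.05,0,0,0,-0.0573,-0.124,-0.05,0,0,0,-0.0573,-0.124,0,0,0,0,-0.0573,-0.124,0,0,0,0]' && python3 to.py -115 0 20
```

```text
time: 5.1
tool_pos: [464.4, -45.7, 17.8]
tcp_rot: [-179.7, -0.1, 95.6]
ft_force: [0.7, 0.3, -0.6]
finger_gap: 0.2
grip_force: 0.0
t 5.1 gauge [-118.5    0.7] z 17.8 rot [-1.7969e+02 -1.0000e-01  9.5640e+01] F [ 0.7  0.3 -0.6] gap 0.2
shift [-0.0007  0.0034 -0.0022] turn [-0.0054 -0.0018 -0.0011]
```

```bash
python3 -m jog '[0,0.010,0,0,0,0,0,0.018,0,0,0,0,0,0.026,0,0,0,0,0,0.034,0,0,0,0,0,0.042,0,0,0,0,0,0.05,0,0,0,0,0,0.058,0,0,0,0,0,0.066,0,0,0,0]'; python3 -m jog '[0,0.007,0,0,0,0,0,0.014,0,0,0,0,0,0.021,0,0,0,0,0,0.028,0,0,0,0]'; python3 -m jog '[0,0.007,0,0,0,0,0,0.014,0,0,0,0,0,0.021,0,0,0,0,0,0.028,0,0,0,0]'; python3 bush.py -115 -57 20
```

```text
time: 6.1
tool_pos: [533.9, -39.4, 20.3]
tcp_rot: [-180.0, -0.0, 95.7]
ft_force: [-0.2, -0.3, 0.2]
finger_gap: -0.1
grip_force: 0.4
time: 6.6
tool_pos: [561.7, -36.6, 20.3]
tcp_rot: [-180.0, -0.0, 95.7]
ft_force: [-0.6, -0.2, 0.9]
finger_gap: -0.0
grip_force: 0.3
time: 7.1
tool_pos: [589.6, -33.8, 20.3]
tcp_rot: [-180.0, 0.0, 95.7]
ft_force: [-0.3, -0.5, 0.2]
finger_gap: 0.2
grip_force: 0.3
t 7.1 gauge [7.4 0. ] z 20.3 rot [-180.     0.    95.7] F [-0.3 -0.5  0.2] gap 0.2
shift [-0.057  -0.1224  0.0003] turn [-0.  0.  0.]
bush 0.6 131 [-58.4 -56.7] 52.1 [-58.5 -57.5]
```

```bash
python3 -m jog '[0,-0.016,0,0,0,0,0,-0.02,-0.05,0,0,0,-0.028,-0.07,-0.05,0,0,0,-0.057,-0.122,-0.05,0,0,0,-0.057,-0.122,0,0,0,0,-0.057,-0.122,0,0,0,0]' && python3 bush.py -115 -57 20
```

```text
time: 7.95
tool_pos: [469.9, -102.1, 17.5]
tcp_rot: [-179.7, -0.2, 95.6]
ft_force: [-1.2, 1.1, -0.4]
finger_gap: 0.0
grip_force: 0.0
t 7.95 gauge [-118.6  -56. ] z 17.5 rot [-1.7967e+02 -1.5000e-01  9.5630e+01] F [-1.2  1.1 -0.4] gap 0.0
shift [-0.001   0.0036 -0.0025] turn [-0.0058 -0.0026 -0.0012]
bush 0.72 115 [-58.8 -58.1] 52.2 [-57.7 -60.4]
bush 0.68 70 [39.4 56.4] 52.2 [39.2 55.1]
bush 0.54 85 [38. -1.] 52.3 [38.1 -1.7]
```

```bash
python3 -m jog '[0,0.010,0,0,0,0,0,0.018,0,0,0,0,0,0.026,0,0,0,0,0,0.034,0,0,0,0,0,0.042,0,0,0,0,0,0.05,0,0,0,0,0,0.056,0,0,0,0,0,0.06,0,0,0,0]'; python3 bush.py -47 -57 20;  python3 -m jog '[0,0.002,0,0,0,0,0,0.004,0,0,0,0,0,0.004,0,0,0,0]';python3 bush.py -47 -57 20
```

```text
time: 9.05
tool_pos: [533.5, -96.7, 20.2]
tcp_rot: [-180.0, -0.0, 95.7]
ft_force: [-1.4, 0.2, 0.1]
finger_gap: -0.3
grip_force: 0.5
t 9.05 gauge [-54.8 -56.9] z 20.2 rot [-179.99   -0.     95.7 ] F [-1.4  0.2  0.1] gap -0.3
shift [-0.0001  0.0078  0.0002] turn [-0.0001 -0.0001  0.0001]
bush 0.77 62 [-22.9 -66.8] 51.9 [-21.8 -67.1]
bush 0.58 157 [-94.4  11.6] 51.0 [-98.5 102.4]
bush 0.5 19 [48.5 -1.9] 52.4 [47.7 -3.4]
time: 9.52
tool_pos: [537.2, -96.4, 20.3]
tcp_rot: [180.0, 0.0, 95.7]
ft_force: [0.4, 0.5, 0.1]
finger_gap: -0.1
grip_force: 0.0
t 9.525 gauge [-51. -57.] z 20.3 rot [180.    0.   95.7] F [0.4 0.5 0.1] gap -0.1
shift [0.     0.004  0.0003] turn [ 0.0001  0.0001 -0.    ]
bush 0.69 74 [-18.9 -62.9] 52.5 [-16.8 -65. ]
bush 0.64 21 [50.1 -0.1] 52.5 [50.2  0. ]
bush 0.21 178 [-100.5  127.1] 51.2 [-101.4  128.6]
```

```bash
for i in 1 2 ; do python3 -m jog '[0,0.001,0,0,0,0,0,0.002,0,0,0,0]' | grep -E "pos|force"; done;python3 bush.py -47 -57 20; python3 -m jog '[0,0.001,0,0,0,0,0,0.001,0,0,0,0]' | grep -E "pos|force"
```

```text
tool_pos: [538.8, -96.4, 20.3]
ft_force: [-3.3, -1.4, 2.5]
grip_force: 1.7
tool_pos: [541.0, -96.1, 20.2]
ft_force: [-3.8, -3.0, 3.0]
grip_force: 2.4
t 10.125 gauge [-47.3 -57.1] z 20.2 rot [-1.7997e+02  1.0000e-02  9.5700e+01] F [-3.8 -3.   3. ] gap -0.3
shift [0.0001 0.0003 0.0002] turn [-0.0005  0.0002 -0.0001]
bush 0.45 71 [-13.2 -64. ] 52.4 [-13.4 -66.4]
tool_pos: [541.4, -96.1, 20.2]
ft_force: [-6.1, -3.2, 4.7]
grip_force: 3.7
```

```bash
python3 -m jog '[0,-0.016,0,0,0,0,0,-0.05,-0.05,0,0,0,0,-0.08,-0.1,0,0,0,0,-0.08,-0.1,0,0,0]' 0.6 40;python3 bush.py -15 -58 90 pics/s4.png
```

```text
time: 10.98
tool_pos: [465.1, -104.8, 125.6]
tcp_rot: [179.5, 0.2, 95.7]
ft_force: [0.7, -0.4, 0.0]
finger_gap: 68.2
grip_force: 0.0
t 10.975 gauge [-123.6  -58.2] z 125.6 rot [179.46   0.21  95.68] F [ 0.7 -0.4  0. ] gap 68.2
shift [0.0004 0.1083 0.0366] turn [ 0.0094  0.0036 -0.0004]
bush 0.54 64 [39.2 56.3] 52.4 [39.3 54.5]
bush 0.54 88 [-78.6  10.8] 51.0 [-107.3   66.1]
bush 0.51 78 [37.8 -0.3] 52.2 [37.2 -3. ]
bush 0.51 134 [-15.5 -58.4] 52.1 [-16.1 -59.7]
```

View pics/s4.png

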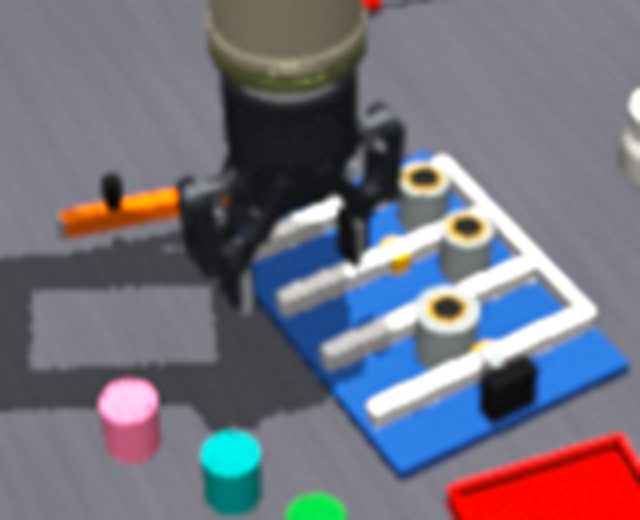

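The oversize bush stands against the cheeks at (447,330) in the crop, gauge x about −15, and the other two are in their pockets. I'll go in for the grasp.

```bash
python3 -m jog '[0,0.055,0.01,0,0,0,0,0.109,0.02,0,0,0,0,0.109,0.02,0,0,0,0,0.109,0.02,0,0,0]' 0.7;python3 to.py -15.5 -58 26
```

```text
time: 11.58
tool_pos: [569.9, -92.3, 98.0]
tcp_rot: [-179.8, -0.1, 95.7]
ft_force: [0.4, 0.5, 0.4]
finger_gap: 72.7
grip_force: 0.0
t 11.575 gauge [-18.1 -56.2] z 98.0 rot [-1.7978e+02 -8.0000e-02  9.5740e+01] F [0.4 0.5 0.4] gap 72.7
shift [-0.0019  0.0029  0.0719] turn [-0.0038 -0.0014  0.0008]
```

```bash
python3 -m jog '[-0.001,0.003,0.035,0,0,0,-0.001,0.003,0.07,0,0,0,-0.001,0.003,0.073,0,0,0,-0.001,0.003,0.073,0,0,0]';python3 to.py -15.5 -58 26; python3 -m jog '[0,0,0,0,0,0,0,0,0,0,0,0,0,0,0,0,0,0,0,0,0,0,0,0,0,0,0,0,0,0]' -1 40; python3 to.py
```

```text
time: 12.08
tool_pos: [574.2, -93.9, 28.6]
tcp_rot: [179.9, 0.0, 95.7]
ft_force: [0.0, -1.1, -0.0]
finger_gap: 72.8
grip_force: 0.0
t 12.075 gauge [-13.9 -58.2] z 28.6 rot [1.7994e+02 2.0000e-02 9.5690e+01] F [ 0.  -1.1 -0. ] gap 72.8
shift [ 0.0002 -0.0016  0.0026] turn [ 0.0011  0.0004 -0.0002]
time: 12.7
tool_pos: [575.3, -94.1, 29.4]
tcp_rot: [179.9, 0.1, 95.7]
ft_force: [-3.2, -0.4, 7.4]
finger_gap: 40.8
grip_force: 39.9
t 12.7 gauge [-12.9 -58.5] z 29.4 rot [1.7985e+02 6.0000e-02 9.5700e+01] F [-3.2 -0.4  7.4] gap 40.8
```

```bash
python3 -m jog '[0,0,-0.03,0,0,0,0,0,-0.06,0,0,0,-0.05,-0.005,-0.06,0,0,0,-0.1,-0.01,-0.06,0,0,0,-0.15,-0.017,-0.06,0,0,0,-0.169,-0.018,-0.06,0,0,0,-0.169,-0.018,-0.06,0,0,0,-0.169,-0.018,-0.06,0,0,0]';python3 to.py -31 -227.4 22; python3 - <<'E'
from h import *
p=r.snapshot("side"); cv2.imwrite("pics/s5.png",cv2.resize(p["pixels"][200:350,210:370,::-1],None,fx=4,fy=4,interpolation=cv2.INTER_CUBIC))
E
```

```text
time: 13.7
tool_pos: [573.0, -262.4, 87.2]
tcp_rot: [-180.0, -0.1, 95.7]
ft_force: [-0.2, 0.6, -2.7]
finger_gap: 40.3
grip_force: 41.5
t 13.7 gauge [ -31.9 -225.7] z 87.2 rot [-1.7999e+02 -5.0000e-02  9.5730e+01] F [-0.2  0.6 -2.7] gap 40.3
shift [-0.0017  0.0009  0.0652] turn [-0.0002 -0.0009  0.0006]
```

View pics/s5.png

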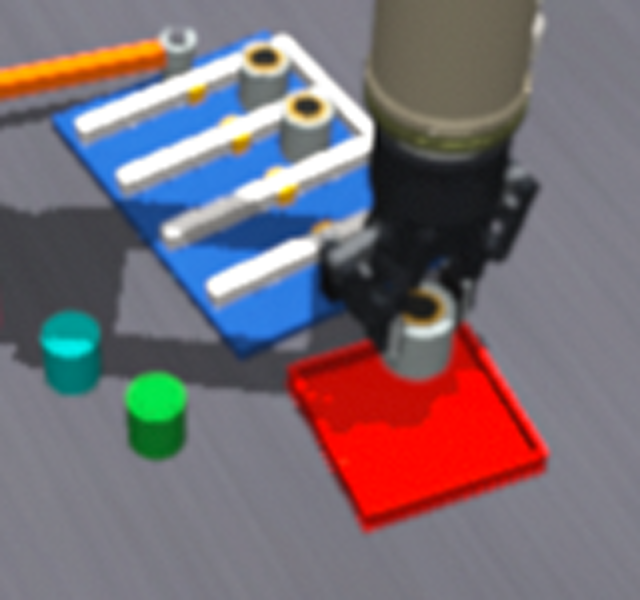

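The bush is held upright over the red tray. Lowering it now.

```bash
python3 -m jog '[-0.001,0,0.03,0,0,0,-0.001,0,0.057,0,0,0,-0.001,0,0.062,0,0,0,-0.001,0,0.062,0,0,0]'; python3 to.py; python3 -m jog '[0,0,0.001,0,0,0,0,0,0.002,0,0,0]'; python3 to.py
```

```text
time: 14.25
tool_pos: [573.2, -263.8, 25.6]
tcp_rot: [-180.0, -0.0, 95.8]
ft_force: [-0.4, 0.4, -1.3]
finger_gap: 40.6
grip_force: 41.5
t 14.25 gauge [ -31.8 -227.2] z 25.6 rot [-1.7999e+02 -1.0000e-02  9.5760e+01] F [-0.4  0.4 -1.3] gap 40.6
time: 14.5
tool_pos: [573.9, -265.0, 24.7]
tcp_rot: [179.9, 0.1, 95.7]
ft_force: [-0.1, -0.0, -2.5]
finger_gap: 40.6
grip_force: 41.5
t 14.5 gauge [ -31.2 -228.5] z 24.7 rot [1.799e+02 7.000e-02 9.571e+01] F [-0.1 -0.  -2.5] gap 40.6
```

```bash
for i in 1 2 3 4; do python3 -m jog '[0,0,0.001,0,0,0,0,0,0.001,0,0,0]'|grep -E "pos|ft"; done
```

```text
tool_pos: [573.0, -264.7, 22.4]
ft_force: [-0.9, 0.1, -1.4]
tool_pos: [573.1, -264.7, 21.6]
ft_force: [-1.3, -0.2, -0.7]
tool_pos: [573.2, -264.8, 21.5]
ft_force: [-5.2, 1.0, 7.7]
tool_pos: [573.5, -264.9, 21.4]
ft_force: [-8.4, 4.2, 15.3]
```

```bash
python3 -m jog '[0,0,-0.0015,0,0,0,0,0,-0.0015,0,0,0]'|grep ft; python3 -m jog '[0,0,0,0,0,0,0,0,0,0,0,0,0,0,0,0,0,0,0,0,0,0,0,0]' 0.4; python3 -m jog '[0,0,-0.04,0,0,0,0,0,-0.09,0,0,0,0,0,-0.12,0,0,0,0,0,-0.12,0,0,0]' ; python3 to.py -150 215 120
python3 - <<'E'
from h import *
for n in ("side","top"):
  p=r.snapshot(n); C=cloud(p)
  for o in r.outline_of(p,"bush_a"):
    q=C[o["region"]]
    if q[:,1].mean()<-180: t=q[q[:,2]>39]; print(n,o["score"],np.percentile(q,[2,98],axis=0).round(),len(t),t.mean(0).round(1) if len(t) else "")
E
```

```text
ft_force: [-2.4, -0.1, 6.7]
time: 16.25
tool_pos: [573.0, -264.6, 20.6]
tcp_rot: [-180.0, -0.0, 95.7]
ft_force: [-0.3, -0.0, 0.1]
finger_gap: 60.0
grip_force: 0.0
time: 16.75
tool_pos: [575.2, -265.8, 144.9]
tcp_rot: [179.7, 0.2, 95.7]
ft_force: [-0.7, -0.1, -1.1]
finger_gap: 59.9
grip_force: 0.0
t 16.75 gauge [ -30.1 -229.4] z 144.9 rot [179.68   0.22  95.7 ] F [-0.7 -0.1 -1.1] gap 59.9
shift [ 0.4445 -0.1201  0.0225] turn [0.0056 0.0039 0.0001]
side 0.89 [[ 549. -284.   11.]
 [ 589. -246.   48.]] 207 [ 569.4 -264.8   44.9]
side 0.65 [[ 411. -221.    3.]
 [ 444. -187.   45.]] 141 [ 429.5 -203.3   41.7]
top 0.46 [[ 565. -247.    4.]
 [ 584. -243.   45.]] 11 [ 574.6 -245.8   42.7]
```

```bash
python3 -m jog '[0.05,-0.01,0.003,0,0,0,0.1,-0.02,0.005,0,0,0,0.15,-0.03,0.01,0,0,0,0.2,-0.04,0.01,0,0,0,0.25,-0.05,0.015,0,0,0,0.3,-0.06,0.02,0,0,0,0.352,-0.071,0.02,0,0,0,0.404,-0.083,0.02,0,0,0]' -1; python3 -m jog '[0,0,0.04,0,0,0,0,0,0.08,0,0,0,0,0,0.08,0,0,0]'; python3 to.py -113 173 38
python3 - <<'E'
from to import *
p=np.load("top0.npy",allow_pickle=True).item()
for w in ([470,86.9],[568.0,71.0],):print(gauge(w))
q=gauge(s["tool_pos"])
for th in list(np.arange(1.95,0,-0.13))+[0,-.02]:
    P=np.array([0,105])+125*np.array([-np.sin(th),-np.cos(th)])+18*np.array([-np.cos(th),np.sin(th)]); print(round(th,2),P.round(1))
E
```

```text
time: 17.95
tool_pos: [448.5, 130.4, 119.2]
tcp_rot: [-179.9, 0.0, 95.7]
ft_force: [0.5, -0.3, -1.0]
finger_gap: 0.2
grip_force: 0.0
time: 18.32
tool_pos: [445.8, 128.5, 36.4]
tcp_rot: [-179.5, 0.0, 95.7]
ft_force: [0.0, 0.2, 0.1]
finger_gap: 0.1
grip_force: 0.0
t 18.325 gauge [-119.6  175.9] z 36.4 rot [-1.7945e+02  4.0000e-02  9.5720e+01] F [0.  0.2 0.1] gap 0.1
shift [-0.0029  0.0066 -0.0016] turn [-0.0096  0.0007  0.0004]
t 18.325 gauge [-119.6  175.9] z 36.4 rot [-1.7945e+02  4.0000e-02  9.5720e+01] F [0.  0.2 0.1] gap 0.1
[-99.67739091 132.05285965]
[ -3.74112908 106.49814061]
1.95 [-109.5  168. ]
1.82 [-116.7  153.3]
1.69 [-122.   137.7]
1.56 [-125.2  121.6]
1.43 [-126.3  105.3]
1.3 [-125.3   88.9]
1.17 [-122.1   72.8]
1.04 [-116.9   57.2]
0.91 [-109.7   42.5]
0.78 [-100.7   28.8]
0.65 [-90.   16.4]
0.52 [-77.7   5.5]
0.39 [-64.2  -3.8]
0.26 [-49.5 -11.2]
0.13 [-34.1 -16.6]
0 [-18. -20.]
-0.02 [-15.5 -20.3]
```

```bash
python3 -m jog '[-0.022,0,0,0,0,0,-0.037,-0.005,0,0,0,0,-0.053,-0.009,0,0,0,0,-0.069,-0.01,0,0,0,0,-0.086,-0.009,0,0,0,0,-0.102,-0.006,0,0,0,0,-0.117,0,0,0,0,0,-0.132,0.007,0,0,0,0]'; python3 to.py -109.7 42.5 38
python3 - <<'E'
from to import *
p=r.snapshot("side"); C=cloud(p); hsv=cv2.cvtColor(p["pixels"],cv2.COLOR_RGB2HSV).astype(int); m=(hsv[...,0]>6)&(hsv[...,0]<18)&(hsv[...,1]>150)&(hsv[...,2]>100)&(C[...,2]>40)&(C[...,2]<56)&(C[...,0]<620)&(C[...,0]>350)&(C[...,1]<150)&(C[...,1]>-200)
P=np.array([gauge(c) for c in C[m]],np.float32); l=cv2.fitLine(P,cv2.DIST_HUBER,0,.1,.1).ravel(); print(len(P),l, P.min(0),P.max(0), "theta",np.arctan(l[0]/l[1]))
E
```

```text
time: 19.32
tool_pos: [471.0, -2.5, 40.8]
tcp_rot: [-180.0, -0.0, 95.7]
ft_force: [-0.2, 0.8, -0.4]
finger_gap: 0.1
grip_force: 0.4
t 19.325 gauge [-107.6   43. ] z 40.8 rot [-180.     -0.     95.69] F [-0.2  0.8 -0.4] gap 0.1
shift [-0.0005 -0.0021  0.0028] turn [-0.     -0.0001 -0.0002]
t 19.325 gauge [-107.6   43. ] z 40.8 rot [-180.     -0.     95.69] F [-0.2  0.8 -0.4] gap 0.1
176 [  0.7734641    0.63384014 -86.85846     32.12755   ] [-152.02022   -19.488989] [-9.520078 97.772026] theta 0.8842883
```

```bash
python3 -m jog '[-0.014,0.008,0.002,0,0,0,-0.027,0.019,0.002,0,0,0,-0.0375,0.031,0.002,0,0,0,-0.047,0.045,0.002,0,0,0,-0.0545,0.0595,0.002,0,0,0,-0.06,0.075,0.002,0,0,0]'; python3 to.py -18 -20 38
```

```text
time: 20.12
tool_pos: [552.1, -54.4, 38.7]
tcp_rot: [-180.0, 0.0, 95.7]
ft_force: [-1.0, 0.5, 0.6]
finger_gap: -0.1
grip_force: 0.3
t 20.125 gauge [-32.1 -16.7] z 38.7 rot [-180.      0.     95.69] F [-1.   0.5  0.6] gap -0.1
shift [-0.0033  0.0141  0.0007] turn [-0.0001  0.0001 -0.0001]
```

```bash
python3 -m jog '[-0.001,0.004,0,0,0,0,-0.002,0.008,0,0,0,0,-0.003,0.011,0,0,0,0,-0.003,0.013,0,0,0,0,-0.003,0.013,0,0,0,0]'; python3 to.py; python3 -m jog '[0,0.001,0,0,0,0,0,0.002,0,0,0,0]';python3 to.py
```

```text
time: 20.75
tool_pos: [564.5, -55.5, 38.9]
tcp_rot: [180.0, 0.0, 95.7]
ft_force: [0.8, 0.9, 0.5]
finger_gap: -0.1
grip_force: 0.0
t 20.75 gauge [-19.8 -19. ] z 38.9 rot [1.7996e+02 2.0000e-02 9.5710e+01] F [0.8 0.9 0.5] gap -0.1
time: 21.0
tool_pos: [566.2, -55.3, 38.8]
tcp_rot: [-180.0, 0.0, 95.7]
ft_force: [-0.7, -0.5, -0.2]
finger_gap: 0.3
grip_force: 0.5
t 21.0 gauge [-18.1 -19. ] z 38.8 rot [-180.     0.    95.7] F [-0.7 -0.5 -0.2] gap 0.3
```

```bash
for i in 1 2 3; do python3 -m jog '[0,0.001,0,0,0,0,0,0.001,0,0,0,0]'|grep -E "tool_pos|ft";done
```

```text
tool_pos: [566.5, -55.3, 38.6]
ft_force: [-4.3, -0.4, 3.0]
tool_pos: [566.7, -55.3, 38.5]
ft_force: [-8.6, -1.4, 6.5]
tool_pos: [566.6, -55.2, 37.9]
ft_force: [-12.4, -3.1, 6.6]
```

```bash
python3 -m jog '[0,-0.025,0,0,0,0,0,-0.05,-0.05,0,0,0,0.05,-0.09,-0.1,0,0,0,0.1,-0.13,-0.14,0,0,0,0.15,-0.15,-0.16,0,0,0,0.2,-0.15,-0.16,0,0,0,0.25,-0.15,-0.16,0,0,0,0.25,-0.15,-0.16,0,0,0]'|grep -E time\|pos
python3 bush.py 0 0 0; python3 - <<'E'
from to import *
for n in ("side","top"):
  p=r.snapshot(n); C=cloud(p); hsv=cv2.cvtColor(p["pixels"],cv2.COLOR_RGB2HSV).astype(int); m=(hsv[...,0]>6)&(hsv[...,0]<18)&(hsv[...,1]>150)&(hsv[...,2]>100)&(C[...,2]>40)&(C[...,2]<56)&(C[...,0]<650)&(C[...,0]>350)&(C[...,1]<150)&(C[...,1]>-200)
  P=np.array([gauge(c) for c in C[m]],np.float32)
  if len(P)>20: l=cv2.fitLine(P,cv2.DIST_HUBER,0,.1,.1).ravel(); print(n,len(P),l,"theta",np.arctan(l[0]/l[1]))
  cv2.imwrite(f"pics/{n}6.png",cv2.resize(p["pixels"][170:350,170:410,::-1],None,fx=3,fy=3,interpolation=cv2.INTER_CUBIC))
E
```

```text
time: 22.75
tool_pos: [394.4, 182.9, 199.6]
t 22.75 gauge [-165.4  235.1] z 199.6 rot [ 1.7989e+02 -1.0000e-01  9.6070e+01] F [ 0.6 -0.7 -0.6] gap 0.2
shift [-0.2365  0.1635  0.1995] turn [ 0.0019 -0.0018  0.0064]
bush 0.7 81 [37.5 -1.2] 52.4 [38.3 -2. ]
bush 0.44 63 [38.2 54.4] 52.2 [37.  53.4]
t 22.85 gauge [-165.1  231.7] z 198.9 rot [1.7997e+02 1.0000e-02 9.5850e+01] F [ 0.1  0.1 -0. ] gap -0.2
side 144 [ 8.2238106e-04 -9.9999964e-01 -6.0695462e+00 -1.8521101e+00] theta -0.0008223812
top 159 [ 4.5803189e-03 -9.9998951e-01 -7.5598115e-01  8.4044161e+00] theta -0.0045803348
```

View pics/side6.png

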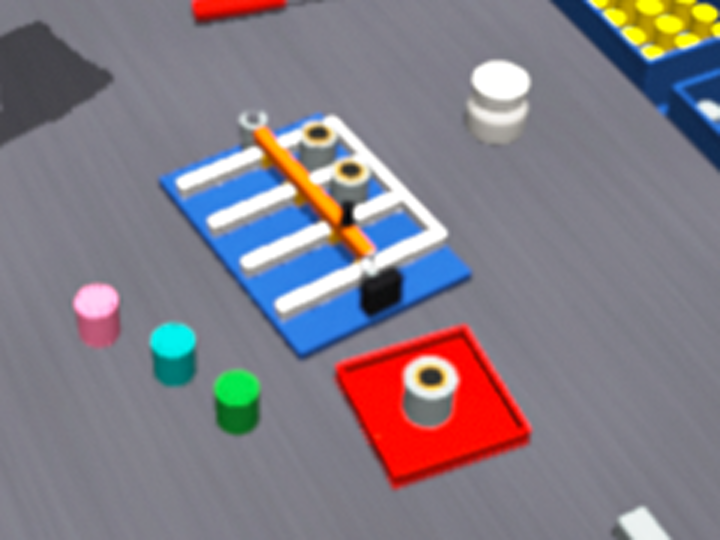

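View pics/top6.png

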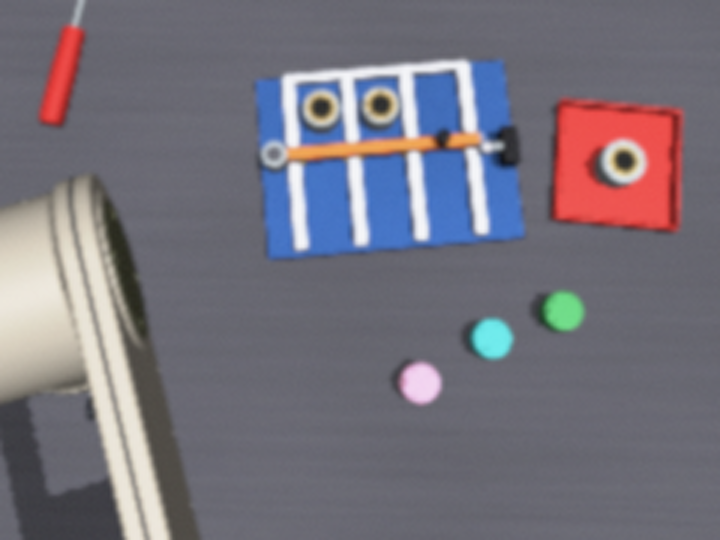

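Both views show the keeper shut (top crop (290,153) to (480,140)), the good bushes in their pockets at (320,107) and (380,105), and the oversize bush upright in the tray at (623,162).

```bash
python3 -c "from bench import r; print(r.hand_in())"
```

```text
the job is handed in; nothing more can be done
None
```

The job is handed in at about 23 s of the 72 s allowed: two good bushes are in their pockets, the oversize one from the right lane stands upright in the red tray, and the keeper is shut with its angle measured at about 0.

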